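# Weigh a recovered bracket on the spring scale

### The arm

A 6-joint arm with a two-finger parallel gripper is mounted at the origin on a cart in front of the work surface, level with it; the furniture and walls round the work are solid. World frame = base frame: x ahead of the robot, y to its left, z up, the work surface at z = 0. Lengths are in m, angles in rad, forces in N, time in s.
With the tool pointing down it reaches from about 0.3 to 0.875 m from the base axis. Payload 6.4 kg.
Tool frame: the origin (TCP) lies between the finger pads; the fingertips stand 19 mm ahead of it and the grasp point (between the pads) is the TCP; z points along the fingers, y is the direction in which the jaws open and shut (so a half turn about z gives the same grasp; the last joint's range is limited). The gripper opens to 88 mm and grips with 3 to 60 N. Pads are 18 mm wide; open, the fingers measure 123 mm over their backs; the gripper's body (75 mm by 187 mm) begins 45 mm behind the grasp point.
Start: joints at [1.122, 0.181, 1.607, -0, 1.354, -0.206], TCP at [0.138, 0.558, 0.258] pointing down, gripper open.
Joint ranges: [-2.99, 2.99], [-0.89, 2.07], [0.3, 2.58], [-1.14, 4.28], [0, 2.63], [-3.12, 3.12]. Speed limits (rad/s): [2.57, 2.57, 3.01, 3.14, 3.14, 3.14].

### API

Orientations are given as a 3x3 rotation matrix whose columns are the frame's x, y, z axes.
In Python, from station import get_obs, snapshot, camera_params, close_job gives the robot as it stands. The module is installed in compiled form; this text tells all that it offers.
- The arm moves only by the shell command python3 -m creep 'ROWS' [OPENING] [FORCE]. ROWS is JSON, a list of rows, each a list of 4 numbers: the shift along the tool's x, y, z in mm, then the turn about the tool's z in degrees. In form: [[tx, ty, tz, roll], ...]. A call has 1 to 20 rows; each row is the pose to reach, as a shift and turn from the pose measured when the call began, along the tool's axes at that moment; what a row does not reach only later rows make up. A row lasts 1/10 s, in which the tool goes at most 50 mm and 8.59 degrees, less where a joint would pass 70% of its speed; a pose out of reach is approached as far as the arm can. A call with a gripper value outside its range is refused whole. OPENING is the opening, from -1 (shut) to 1 (fully open), set as the call begins (- or left out, the last holds). The fingers move at their own pace and stop on an object; FORCE is the grip in N (left out, the last holds). Time passes only in rows, so rows that repeat a pose let the fingers close. It gives the time, the measured TCP pose, the force and the opening at its end, in the units of the state.
- get_obs(): the state, without advancing time (a new reading comes with each control period).
- snapshot(name): name is "side" or "top"; returns the picture (400x640x3 uint8, red, green, blue); there is no depth.
- camera_params(name): a dict with "fovy" (degrees; the focal length in pixels is half the picture's height over the tangent of half this angle, whatever the lens; pixels are square), "cx", "cy" (the principal point, pixels), "dist" ([k1, k2, p1, p2, k3] as OpenCV has them; the pictures are not rectified), "world_from_camera" (4x4, takes a point from camera to world coordinates). Camera axes: x right, y down, z forward; pixel columns grow to the right and rows downward; lengths in m; the calibration is good to about 2 mm. A picture is of the moment at which its call begins. camera_params takes no time and is no camera call.
- close_job(): hands the job in, once; it reports no verdict.
The state is a dict: "t": time; "joints": joint angles; "joint_velocities": joint speeds; "joint_efforts": joint torques, N m; "position": TCP position; "tcp_rot": TCP orientation; "contact_force": force on the tool from outside, world axes, zero at the start; "wrist_torque": the same for the moment, N m; "width": finger opening in m.
Only numpy, scipy, OpenCV 4.12 (cv2) and the standard library are available. Lean on these libraries where they do the work, as an engineer would, in place of code of your own. Each camera call takes 0.05 s, during which the arm holds its last target. There are 200 camera calls.

### The job

Weigh the steel bracket that has the large round eye: hang it by its eye in the seat of the spring scale's hook, lower it slowly until the spring carries its whole weight, so gently that the hook arm neither jerks nor bounces when you let go, and leave it hanging there. Once the scale has come to rest, record the reading by sliding the black marker down the scale until its line is level with the pointer. Do not force or bottom the scale and leave everything else where it stands.

Things in the scene. Friction and masses are not known exactly. Their poses are not given: they have to be found in the camera images.
- eye_bracket: Loose dark steel bracket to weigh, 0.24 to 0.94 kg, standing. Foot 56 x 50 x 8 mm (x, y, z); upright web 56 mm wide (x), 10 mm thick (y), top 110 mm above the underside, pierced along y by a round eye, diameter 36, centred 52 mm up. Origin: centre of the underside, z up. Grasp the web above the eye across its thickness, fingertips about 22 mm below the top edge, to stay clear of the hook.
- eye_top (a point): Highest point of the eye's edge, mid thickness: 70 mm above the bracket's underside, 40 mm below its top edge. This is what rests on the hook.
- plain_bracket: A lower steel bracket without an eye: same foot, solid web 56 x 10 mm reaching 76 mm high. Origin: centre of the underside. Not to be weighed; leave it.
- scale: Bench spring scale, fixed. Origin: underside of the column; z up, x to the rear, y to the side where the hook arm sticks out. Base plate 120 mm (x) by 225 mm (y -52 to +173), 12 mm thick; column 34 x 50 mm, 205 mm high, white graduated plate on its rear (+x) face, away from the robot.
- hook_arm (a joint): Metres the scale's hook arm has sunk (0 unloaded, bottom stop 0.055). Spring 200 N/m, lightly damped; bracket sinks it 11 to 46 mm. The arm: a level bar, diameter 8 mm, running out from the column along the scale's +y; its end turns up into a lip 12 mm above the bar's top, reaching 28 mm beyond the seat's middle. Opposite, a collar of diameter 16 mm bounds the seat, 17 mm from its middle.
- hook_seat (a point): Top of the hook bar in the middle of the seat; at x = 4, y = 125, z = 155 mm in the scale's frame when unloaded; it sinks with the arm. The upturned lip is on its +y side.
- pointer (a point): Tip of the scale's pointer, on the rear of the scale, in front of the graduated plate, 185 mm above the table when unloaded; sinks exactly as far as the hook does. x and y directions as the scale's.
- marker (a joint): Black tally marker sliding down the graduated plate: metres it has been moved down from the top of its track (0 to 0.060). It starts 0 to 5 mm down and stays where it is left; friction 2.5 N. It does not touch the pointer.
- marker_line (a point): The marker's line, 4 mm below the top of its tab; to be brought to the pointer's height.
- marker_tab (a point): Centre of the top face of the marker's tab: a bar 14 mm wide (y), 8 mm thick (z), sticking out 47 mm along the scale's +x from the graduated plate; this point is 12 mm from its free end and 35 mm from the plate. Push it down from above or pinch it across y.
- powder_red: Bystander, round screw-lid jar, 49 mm across, 50 mm high, origin under its centre.
- loupe: Bystander, black stand loupe, 43 mm across, 32 mm high, origin under its centre.
- lift_tape: Bystander, roll of clear tape lying flat, 83 mm across, 26 mm high, origin under its centre.
Not all that is in view belongs to the job. Leave any yellow look-alike of the eye_bracket alone.

How it is judged:
By the outcome, as a careful person would: the job done as asked, in the order asked, and still so for the second after the job is handed in, with the robot touching nothing.
It also fails if it takes over 72 s, if anything falls off the work surface, if the arm or the gripper's body presses on something with over 40 N, if the wrist force passes 120 N, or if a joint passes its speed limit or range.

## Working session

There is one attempt and no reset: what is moved stays moved. The work goes in short steps, Python scripts to look and compute and a shell command to move; the robot and the scene stay as the last step left them, time stands still between calls to the robot, and variables do not carry over. Pictures are saved under pics/ and viewed, about 8 in all and at most 12, crops included, and the job is handed in when it is done.

```bash
mkdir -p pics; cat > h.py <<'E'
import numpy as np, cv2
from station import get_obs, snapshot, camera_params, close_job
def K(n):
    p=camera_params(n); f=200/np.tan(np.radians(p['fovy'])/2)
    return np.array([[f,0,p['cx']],[0,f,p['cy']],[0,0,1]]),np.array(p['dist'],float),np.array(p['world_from_camera'])
def ray(n,u,v):
    k,d,T=K(n); q=cv2.undistortPointsIter(np.array([[[u,v]]],float),k,d,None,None,(3,100,1e-10))[0,0]
    r=T[:3,:3]@np.array([q[0],q[1],1]); return T[:3,3],r/np.linalg.norm(r)
def onplane(n,u,v,c,ax=2):
    o,r=ray(n,u,v); return o+r*(c-o[ax])/r[ax]
def tri(a,b):
    (o1,r1),(o2,r2)=ray(*a),ray(*b)
    s=np.linalg.lstsq(np.c_[r1,-r2],o2-o1,rcond=None)[0]
    p,q=o1+s[0]*r1,o2+s[1]*r2; return (p+q)/2,np.linalg.norm(p-q)
def proj(n,P):
    k,d,T=K(n); W=np.linalg.inv(T)
    return cv2.projectPoints(np.atleast_2d(np.array(P,float)),cv2.Rodrigues(W[:3,:3])[0],W[:3,3],k,d)[0][:,0]
def snap(n,f):
    im=snapshot(n); cv2.imwrite('pics/'+f+'.png',im[:,:,::-1]); return im
E
python3 - <<'E'
from h import *
np.set_printoptions(precision=3,suppress=True)
for n in('side','top'):
    snap(n,n+'0'); print(K(n))
o=get_obs(); print(o)
E
```

```text
(array([[448.344,   0.   , 322.958],
       [  0.   , 448.344, 193.612],
       [  0.   ,   0.   ,   1.   ]]), array([-0.104,  0.   ,  0.   ,  0.   ,  0.   ]), array([[-0.996,  0.024, -0.084,  0.649],
       [ 0.085,  0.48 , -0.873,  0.992],
       [ 0.019, -0.877, -0.48 ,  0.696],
       [ 0.   ,  0.   ,  0.   ,  1.   ]]))
(array([[479.503,   0.   , 322.995],
       [  0.   , 479.503, 197.317],
       [  0.   ,   0.   ,   1.   ]]), array([0.022, 0.   , 0.   , 0.   , 0.   ]), array([[-0.028, -0.985,  0.173,  0.322],
       [-0.999,  0.031,  0.013, -0.017],
       [-0.018, -0.172, -0.985,  1.629],
       [ 0.   ,  0.   ,  0.   ,  1.   ]]))
{'t': 0.1, 'joints': array([ 1.122,  0.181,  1.608,  0.   ,  1.354, -0.206]), 'joint_velocities': array([ 0.002, -0.001, -0.002, -0.   , -0.   ,  0.   ]), 'joint_efforts': array([  0.   , -43.482, -34.269,   0.071,   0.034,  -0.   ]), 'position': array([0.138, 0.558, 0.257]), 'tcp_rot': array([[-0.971,  0.24 , -0.001],
       [ 0.24 ,  0.971, -0.001],
       [ 0.   , -0.002, -1.   ]]), 'contact_force': array([ 0.233, -0.537,  0.232]), 'wrist_torque': array([-0.017,  0.014, -0.02 ]), 'width': 0.08806393784799446}
```

View pics/side0.png

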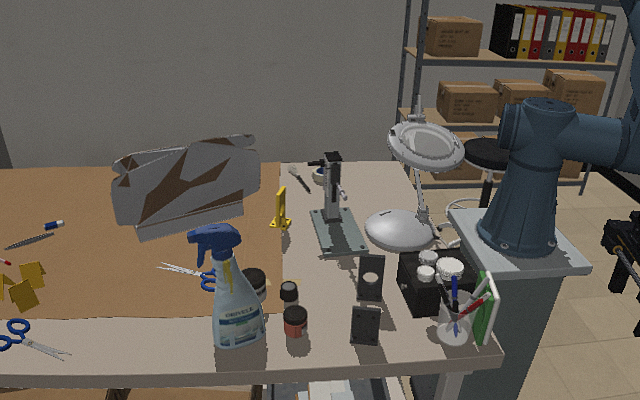

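View pics/top0.png

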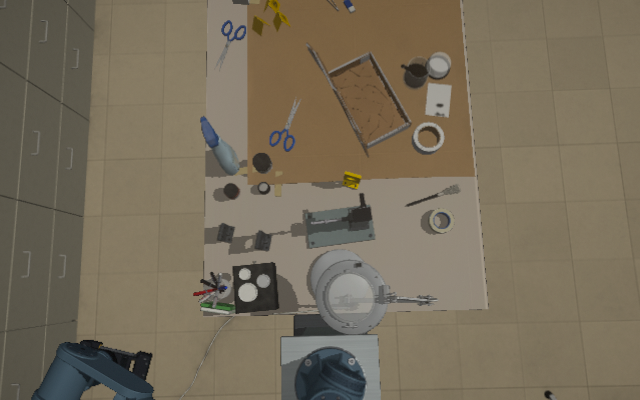

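The side view shows the eye bracket at about (370,278), the plain bracket at (365,325) and the scale at (335,200). In the top view they are at (262,240), (226,233) and (340,225). Next I'll enlarge crops to get precise pixels.

```bash
python3 - <<'E'
import cv2,numpy as np
s=cv2.imread('pics/side0.png');t=cv2.imread('pics/top0.png')
a=cv2.resize(s[140:350,290:400],None,fx=3.6,fy=2.857*1,interpolation=3) if 0 else None
c1=cv2.resize(s[145:265,295:395],None,fx=4,fy=4,interpolation=2)
c2=cv2.resize(t[180:260,205:305],None,fx=4,fy=4,interpolation=2)
c3=cv2.resize(t[180:260,295:395],None,fx=4,fy=4,interpolation=2)
c4=cv2.resize(s[245:350,340:395],(220,420),interpolation=2)
g=np.full((600,800,3),255,np.uint8); g[:480,:400]=c1; g[:320,400:800]=c3
g[320:600,400:800]=c2[:280]
cv2.imwrite('pics/crops.png',g); 
E
```

```text
(no output)
```

View pics/crops.png

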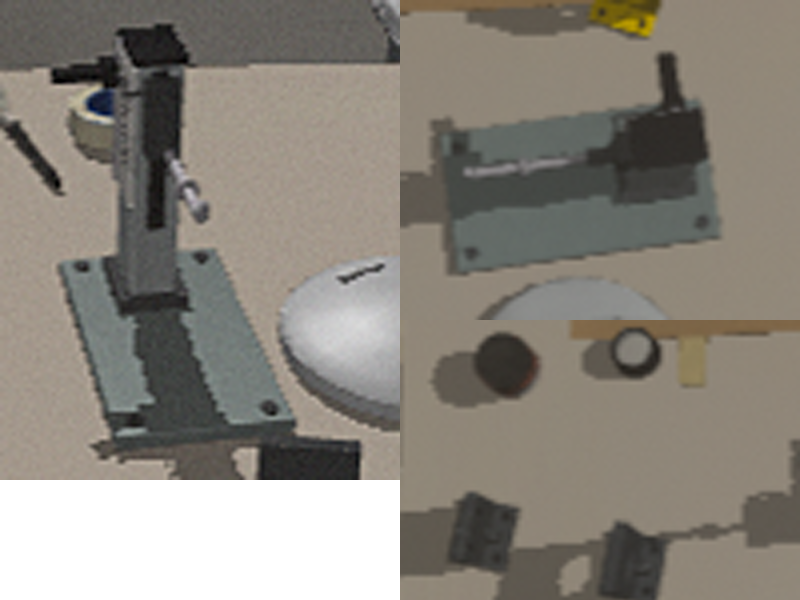

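Base plate corners in top-view pixels are roughly (305.8,215), (309.3,248.3), (375,239) and (370,204.5). Now a closer look at the bracket.

```bash
python3 - <<'E'
from h import *
s=cv2.imread('pics/side0.png');t=cv2.imread('pics/top0.png')
def br(c): return cv2.convertScaleAbs(c,alpha=2,beta=10)
g=np.full((560,800,3),255,np.uint8)
g[:560,:400]=br(cv2.resize(s[245:315,345:395],None,fx=8,fy=8,interpolation=2))
g[:320,400:800]=br(cv2.resize(t[222:254,245:285],None,fx=10,fy=10,interpolation=2))
cv2.imwrite('pics/br.png',g)
c=np.array([onplane('top',*p,0.012) for p in [(305.75,215),(309.25,248.25),(375,239),(370,204.5)]])
print(c.round(4)); e=lambda i,j:np.linalg.norm(c[i]-c[j])
print(e(0,1),e(3,2),e(0,3),e(1,2))
y=(c[0]-c[3]+c[1]-c[2])[:2]; x=(c[0]-c[1]+c[3]-c[2])[:2]
yaw=np.degrees(np.arctan2(-y[0],y[1]));print('yaw',yaw,np.degrees(np.arctan2(x[1],x[0])))
a=np.radians(yaw);R=np.array([[np.cos(a),-np.sin(a)],[np.sin(a),np.cos(a)]])
O=c.mean(0)[:2]-R@[0,.0605];print('O',O)
for nm,p in dict(seat=(.004,.125,.155),col=(0,0,.205)).items():
    P=np.r_[O+R@p[:2],p[2]];print(nm,P,proj('top',P),proj('side',P))
E
```

```text
[[ 0.5468  0.0648  0.012 ]
 [ 0.4337  0.0555  0.012 ]
 [ 0.4583 -0.1665  0.012 ]
 [ 0.5762 -0.155   0.012 ]]
0.11347422411636376 0.11849224590305642 0.22179504675504788 0.22334698163305103
yaw 6.951312714346932 5.133577043160323
O [ 0.51107925 -0.11036626]
seat [0.49992161 0.01419901 0.155     ] [[319.94432948 223.24390596]] [[344.71182273 194.22739389]]
col [ 0.51107925 -0.11036626  0.205     ] [[361.07121074 216.28400822]] [[335.50690809 155.90844239]]
```

View pics/br.png

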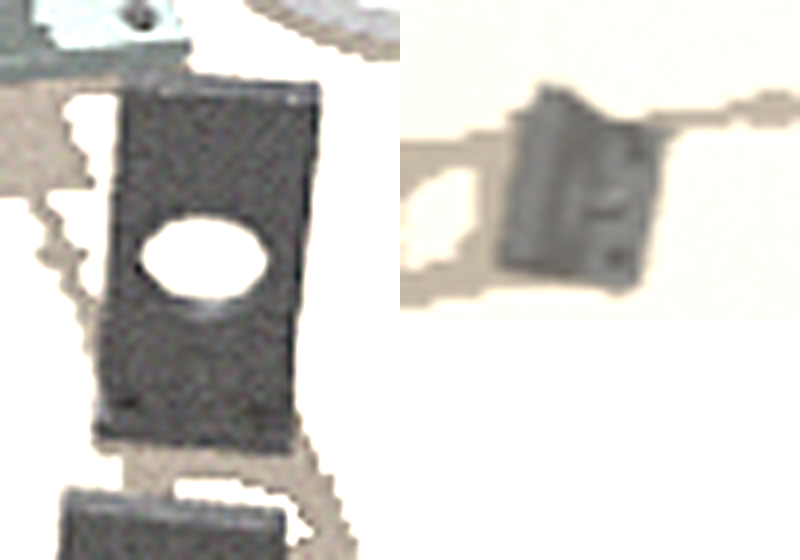

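The bracket's web, eye and foot are clear. In side-view pixels the front top edge runs from about (360,257) to (384,258) and the foot front from (357,300) to (381,301).

```bash
python3 - <<'E'
from h import *
np.set_printoptions(precision=4,suppress=True)
f=lambda u,v:((u+.5)/8-.5+345,(v+.5)/8-.5+245)
q=lambda u,v:((u+.5-400)/10-.5+245,(v+.5)/10-.5+222)
def seg(n,a,b,z):
    A,B=onplane(n,*a,z),onplane(n,*b,z); d=B-A; print(n,'len',np.linalg.norm(d),'mid',(A+B)/2,'yaw',np.degrees(np.arctan2(d[1],d[0]))); return (A+B)/2
seg('side',f(316,102),f(122,95),.11)   # +y top edge
seg('side',f(318,84),f(126,74),.11)    # -y top edge
seg('side',f(292,452),f(97,445),0)     # foot +y bottom
seg('top',q(635,292),q(662,122),.008)   # foot right (-y) edge
seg('top',q(500,268),q(512,118),.11)   
seg('top',q(500,268),q(545,85),.11)   
# eye: centre ray at web front y
print('eye',[onplane('side',*f(203,258),y,1) for y in (.19,.2,.21)])
# hook tip
f1=lambda u,v:((u+.5)/4-.5+295,(v+.5)/4-.5+145); q3=lambda u,v:((u+.5-400)/4-.5+295,(v+.5)/4-.5+180)
print('tip',tri(('side',*f1(203,204)),('top',*q3(468,171))))
print('coltop',tri(('side',*f1(152,47)),('top',*q3(660,138))))
a=np.radians(6.9);R=np.array([[np.cos(a),-np.sin(a)],[np.sin(a),np.cos(a)]]);O=np.array([.511,-.110])
print('pred tip',O+R@[.004,.150]) 
E
```

```text
side len 0.052837011463051205 mid [0.4642 0.2176 0.11  ] yaw -7.1360307388218445
side len 0.05264753180455867 mid [0.4618 0.2088 0.11  ] yaw -8.682507273220438
side len 0.05534562068154507 mid [0.4661 0.2353 0.    ] yaw -7.105520451912148
top len 0.05795092497753353 mid [0.4583 0.19   0.008 ] yaw -9.565752404181882
top len 0.0476025250124504 mid [0.4556 0.2222 0.11  ] yaw -4.779281392236554
top len 0.059450327290933185 mid [0.4607 0.2169 0.11  ] yaw -14.145186346836239
eye [array([0.458 , 0.19  , 0.0318]), array([0.4604, 0.2   , 0.0401]), array([0.4628, 0.21  , 0.0483])]
tip (array([0.5021, 0.0395, 0.1651]), np.float64(0.00020811905612868933))
coltop (array([ 0.5185, -0.1065,  0.2053]), np.float64(0.0016661058802519622))
pred tip [0.497  0.0394]
```

```bash
python3 - <<'E'
from h import *
np.set_printoptions(precision=3,suppress=True)
print('lamp c',tri(('side',426,145),('top',352,297)))
print('lamp edge -x/robot side, +x', onplane('top',352,260,.4),onplane('top',352,334,.4),onplane('top',318,297,.4))
f1=lambda u,v:((u+.5)/4-.5+295,(v+.5)/4-.5+145); q3=lambda u,v:((u+.5-400)/4-.5+295,(v+.5)/4-.5+180)
print('tab end',tri(('side',*f1(55,72)),('top',*q3(667,55))))
o=get_obs();R=np.array(o['tcp_rot']);print((R.T@(np.array([.4625,.2125,.2])-o['position'])*1000))
E
```

```text
lamp c (array([ 0.277, -0.072,  0.25 ]), np.float64(0.000910493835787539))
lamp edge -x/robot side, +x [ 0.374 -0.07   0.4  ] [ 0.193 -0.063  0.4  ] [0.285 0.019 0.4  ]
tab end (array([ 0.584, -0.116,  0.184]), np.float64(0.00037583654015113557))
[-397.988 -256.999   57.181]
```

```bash
python3 -m creep '[[-20,-13,0,0],[-55,-35,0,0],[-95,-61,0,-1],[-135,-87,0,-2],[-175,-113,0,-3],[-215,-139,0,-4],[-255,-165,0,-5],[-295,-190,10,-5.9],[-330,-213,20,-5.9],[-360,-233,35,-5.9],[-385,-249,50,-5.9],[-398,-257,57,-5.9],[-398,-257,57,-5.9],[-398,-257,57,-5.9]]' 1 20
python3 - <<'E'
from h import *
o=get_obs();print(o['position'],o['tcp_rot'],o['contact_force'])
s=snap('side','s1')[:,:,::-1];t=snap('top','t1')[:,:,::-1]
br=lambda c: cv2.convertScaleAbs(c,alpha=1.8,beta=10)
g=np.zeros((560,800,3),np.uint8)
g[:,:400]=br(cv2.resize(s[215:327,330:410],None,fx=5,fy=5,interpolation=2))
g[:400,400:]=br(cv2.resize(t[205:265,230:290],(400,400),interpolation=2))
cv2.imwrite('pics/v1.png',g)
E
```

```text
t: 1.5
position: [0.462, 0.2131, 0.2003]
tcp_rot: [[-0.99, 0.14, -0.001], [0.14, 0.99, -0.001], [0.001, -0.001, -1.0]]
contact_force: [0.2, 0.1, 0.2]
width: 0.0881
[0.46204081 0.21309161 0.20028022] [[-9.90209440e-01  1.39582073e-01 -1.45275970e-03]
 [ 1.39583579e-01  9.90209796e-01 -9.92530921e-04]
 [ 1.29999736e-03 -1.18559489e-03 -9.99998452e-01]] [0.24874267 0.05497095 0.19130702]
```

View pics/v1.png

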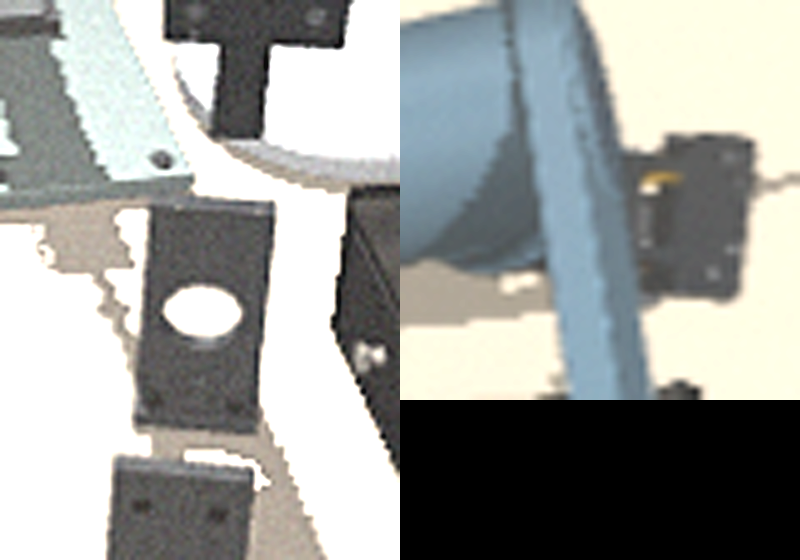

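```bash
python3 - <<'E'
from h import *
o=get_obs();R=np.array(o['tcp_rot']);p=np.array(o['position'])
for d in ([.009,.0615,.019],[-.009,.0615,.019]): print(proj('side',p+R@d))
print('obs',330+(213.5)/5-.5,215+138/5-.5,330+265.5/5-.5)
E
python3 -m creep '[[0,0,10,0],[0,0,35,0],[0,0,60,0],[0,0,80,0],[0,0,90,0],[0,0,93,0],[0,0,93,0]]'
python3 -m creep '[[0,0,0,0],[0,0,0,0],[0,0,0,0],[0,0,0,0],[0,0,0,0],[0,0,0,0],[0,0,0,0],[0,0,0,0],[0,0,0,0],[0,0,0,0]]' -1 25
```

```text
[[381.17938591 245.28911814]]
[[372.11971099 244.89196763]]
obs 372.2 242.1 382.6
t: 2.3
position: [0.4619, 0.214, 0.108]
tcp_rot: [[-0.991, 0.137, -0.0], [0.137, 0.991, -0.001], [-0.0, -0.001, -1.0]]
contact_force: [-0.0, -0.1, 0.6]
width: 0.0882
t: 3.3
position: [0.462, 0.214, 0.108]
tcp_rot: [[-0.991, 0.137, 0.0], [0.137, 0.991, -0.001], [-0.0, -0.001, -1.0]]
contact_force: [-0.6, 0.2, -0.2]
width: 0.0102
```

```bash
python3 -m creep '[[0,0,-5,0],[0,0,-20,0],[0,0,-45,0],[0,0,-75,0],[0,0,-95,0],[0,0,-105,0],[0,0,-105,0],[0,0,-105,0],[0,0,-105,0],[0,0,-105,0]]'
python3 - <<'E'
from h import *
o=get_obs();R=np.array(o['tcp_rot']);print(o['contact_force'])
print(R.T@(np.array([.4956,.0825,.213])-o['position'])*1000)
E
```

```text
t: 4.3
position: [0.4612, 0.2139, 0.2116]
tcp_rot: [[-0.991, 0.137, -0.003], [0.137, 0.991, -0.001], [0.002, -0.002, -1.0]]
contact_force: [0.8, 0.0, -5.7]
width: 0.01
[ 0.80285606  0.03883924 -5.66564407]
[ -52.1579093  -125.42339402   -1.31467645]
```

```bash
python3 -m creep '[[-3,-8,0,-1],[-10,-25,0,-3],[-19,-45,0,-6],[-28,-68,0,-9],[-37,-90,0,-12],[-45,-108,-1,-14],[-50,-120,-1,-14.8],[-52,-125,-1,-14.8],[-52,-125,-1,-14.8],[-52,-125,-1,-14.8],[-52,-125,-1,-14.8]]'
python3 - <<'E'
from h import *
o=get_obs();print(o['contact_force'],o['position'])
s=snap('side','s2')[:,:,::-1];t=snap('top','t2')[:,:,::-1]
br=lambda c: cv2.convertScaleAbs(c,alpha=1.8,beta=10)
g=np.zeros((600,800,3),np.uint8)
g[:,:400]=br(cv2.resize(s[135:255,310:390],None,fx=5,fy=5,interpolation=2))
g[:400,400:]=br(cv2.resize(t[190:250,290:350],(400,400),interpolation=2))
cv2.imwrite('pics/v2.png',g)
E
```

```text
t: 5.4
position: [0.4952, 0.0836, 0.2125]
tcp_rot: [[-0.993, -0.121, -0.003], [-0.121, 0.993, -0.001], [0.003, -0.001, -1.0]]
contact_force: [-0.1, -0.5, -5.8]
width: 0.0101
[-0.13157328 -0.51459486 -5.80540219] [0.4951962  0.08364578 0.21246824]
```

View pics/v2.png

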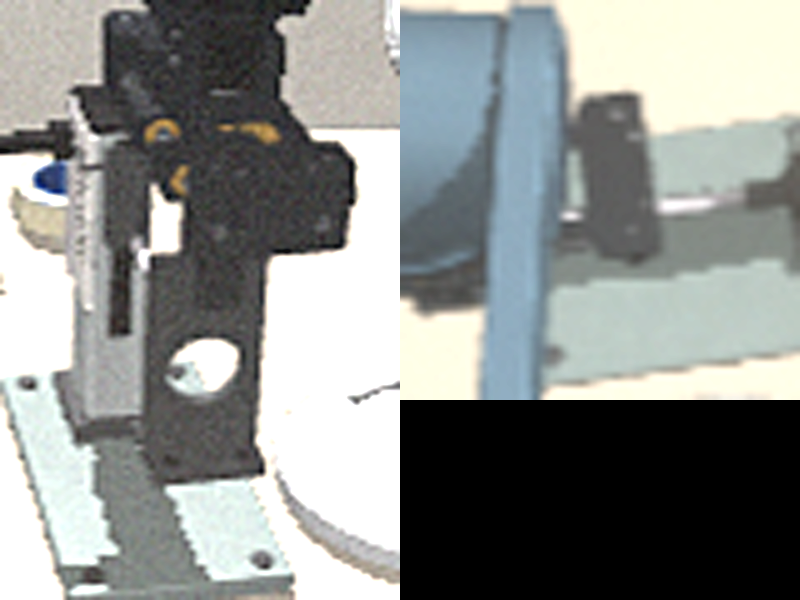

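```bash
python3 - <<'E'
from h import *
np.set_printoptions(precision=4,suppress=True)
o=get_obs();R=np.array(o['tcp_rot']);p=np.array(o['position'])
g5=lambda u,v:((u+.5)/5-.5+310,(v+.5)/5-.5+135)
f1=lambda u,v:((u+.5)/4-.5+295,(v+.5)/4-.5+145)
e=p+R@[0,0,.056]; print('eye pred',e,proj('side',e),'obs',g5(203,365))
print('eye x,z at y', onplane('side',*g5(203,365),p[1],1))
print('web side edges x at z .15', [onplane('side',*g5(u,v),p[1]+.005,1) for u,v in((147,365),(262,365))])
print('tip x at y=.0395', onplane('side',*f1(203,204),.0395,1))
print('web bottom edges',[onplane('side',*g5(u,v),.1045,2) for u,v in((152,472),(262,472))])
E
```

```text
eye pred [0.4951 0.0835 0.1566] [[350.4493 207.6236]] obs (350.2, 207.6)
eye x,z at y [0.4958 0.0836 0.1567]
web side edges x at z .15 [array([0.5233, 0.0886, 0.1605]), array([0.4683, 0.0886, 0.1588])]
tip x at y=.0395 [0.502  0.0395 0.165 ]
web bottom edges [array([0.5195, 0.0951, 0.1045]), array([0.4665, 0.0982, 0.1045])]
```

```bash
python3 -m creep '[[0,-4,0,0],[0,-12,0,0],[0,-20,0,0],[0,-28,0,0],[0,-36,0,0],[0,-44,0,0],[-0.5,-52,0,0],[-0.5,-60,0,0],[-0.5,-67,0,0],[-0.5,-71,0,0],[-0.5,-71,0,0],[-0.5,-71,0,0],[-0.5,-71,0,0]]'
python3 - <<'E'
from h import *
o=get_obs();print(o['contact_force'],o['wrist_torque'],o['position'])
s=snap('side','s3')[:,:,::-1];t=snap('top','t3')[:,:,::-1]
br=lambda c: cv2.convertScaleAbs(c,alpha=1.8,beta=10)
g=np.zeros((600,800,3),np.uint8)
g[:,:400]=br(cv2.resize(s[135:255,310:390],None,fx=5,fy=5,interpolation=2))
g[:400,400:]=br(cv2.resize(t[190:250,300:360],(400,400),interpolation=2))
cv2.imwrite('pics/v3.png',g)
E
```

```text
t: 6.8
position: [0.5043, 0.0134, 0.2126]
tcp_rot: [[-0.993, -0.121, -0.003], [-0.121, 0.993, -0.001], [0.003, -0.001, -1.0]]
contact_force: [0.6, 0.3, -5.8]
width: 0.0094
[ 0.56843058  0.26758122 -5.80572272] [-0.01841933  0.06360674 -0.00186458] [0.50432109 0.01344793 0.21264899]
```

View pics/v3.png

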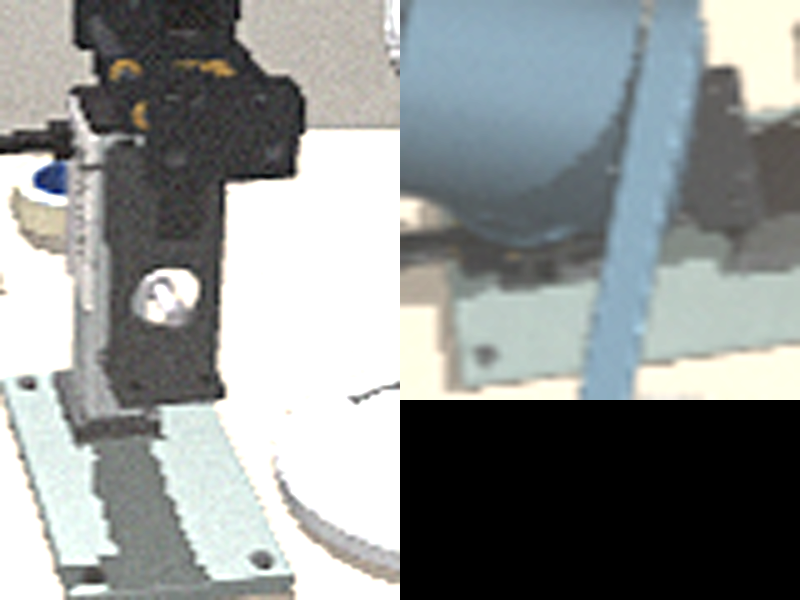

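The lip and bar show inside the eye at about crop (165,290), centred. Now lowering slowly.

```bash
python3 -m creep '[[0,0,1,0],[0,0,3,0],[0,0,5,0],[0,0,7,0],[0,0,9,0],[0,0,11,0],[0,0,12.5,0],[0,0,14,0],[0,0,15,0],[0,0,16,0],[0,0,16,0],[0,0,16,0]]'
python3 -m creep '[[0,0,1,0],[0,0,2,0],[0,0,3,0],[0,0,4,0],[0,0,5,0],[0,0,6,0],[0,0,7,0],[0,0,8,0],[0,0,9,0],[0,0,10,0],[0,0,10,0],[0,0,10,0],[0,0,10,0],[0,0,10,0]]'
python3 -m creep '[[0,0,0.5,0],[0,0,1,0],[0,0,1.5,0],[0,0,2,0],[0,0,3,0],[0,0,4,0],[0,0,5,0],[0,0,6,0],[0,0,7,0],[0,0,8,0],[0,0,8,0],[0,0,8,0],[0,0,8,0],[0,0,8,0]]'
```

```text
t: 8.1
position: [0.5043, 0.0135, 0.1967]
tcp_rot: [[-0.993, -0.122, -0.003], [-0.122, 0.993, -0.001], [0.003, -0.001, -1.0]]
contact_force: [1.1, -0.9, -5.8]
width: 0.0096
t: 9.5
position: [0.5044, 0.0135, 0.1868]
tcp_rot: [[-0.993, -0.121, -0.003], [-0.121, 0.993, -0.001], [0.003, -0.001, -1.0]]
contact_force: [0.3, -0.5, -3.9]
width: 0.0099
t: 10.9
position: [0.5044, 0.0135, 0.1788]
tcp_rot: [[-0.993, -0.121, -0.002], [-0.121, 0.993, -0.001], [0.003, -0.001, -1.0]]
contact_force: [0.0, 0.0, -1.9]
width: 0.0098
```

```bash
python3 -m creep '[[0,0,0.5,0],[0,0,1,0],[0,0,1.5,0],[0,0,2,0],[0,0,3,0],[0,0,4,0],[0,0,5,0],[0,0,6,0],[0,0,6,0],[0,0,6,0],[0,0,6,0],[0,0,6,0]]'
python3 - <<'E'
from h import *
F=[]
for i in range(10):
    snapshot('side') if i else None
    o=get_obs();F.append(o['contact_force'])
F=np.array(F);print(F.mean(0),F.std(0),o['position'],o['wrist_torque'])
E
```

```text
t: 12.1
position: [0.5044, 0.0134, 0.1729]
tcp_rot: [[-0.993, -0.122, -0.002], [-0.121, 0.993, -0.001], [0.002, -0.001, -1.0]]
contact_force: [-1.1, 0.4, -0.9]
width: 0.0097
[-0.10422553  0.70375625 -1.07547156] [0.4865289  0.63677119 0.22226637] [0.50435715 0.01342694 0.17282024] [ 0.11639888  0.03160829 -0.01239626]
```

```bash
python3 -m creep '[[0,0,0.5,0],[0,0,1,0],[0,0,1.5,0],[0,0,2,0],[0,0,2.5,0],[0,0,3,0],[0,0,3.5,0],[0,0,4,0],[0,0,4.5,0],[0,0,5,0],[0,0,5.5,0],[0,0,5.9,0],[0,0,5.9,0],[0,0,5.9,0],[0,0,5.9,0]]'
python3 - <<'E'
from h import *
F=[]
for i in range(20):
    im=snapshot('side')
    o=get_obs();F.append(o['contact_force'])
F=np.array(F);print(F.mean(0),F.std(0),o['position'],o['wrist_torque'],o['t'])
s=im[:,:,::-1];cv2.imwrite('pics/s4.png',s)
br=lambda c: cv2.convertScaleAbs(c,alpha=1.8,beta=10)
g=np.zeros((600,800,3),np.uint8)
g[:,:400]=br(cv2.resize(s[135:255,310:390],None,fx=5,fy=5,interpolation=2))
g[:400,400:]=br(cv2.resize(s[135:215,310:390],(400,400),interpolation=2))
cv2.imwrite('pics/v4.png',g[:,:400])
E
```

```text
t: 14.05
position: [0.5044, 0.0134, 0.167]
tcp_rot: [[-0.993, -0.122, -0.002], [-0.122, 0.993, -0.001], [0.002, -0.001, -1.0]]
contact_force: [-0.2, 0.6, 1.1]
width: 0.0102
[-0.17088424  0.80145313  0.21398322] [0.46648833 0.54239256 0.40302543] [0.50438614 0.0134292  0.16695005] [0.10821466 0.04122801 0.01008928] 15.05
```

View pics/v4.png

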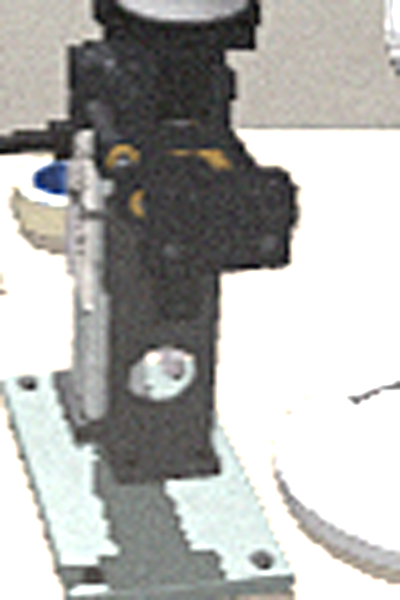

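Force is balanced (about 0.2 N, near the empty-gripper baseline). Ease the grip first, then open gradually.

```bash
python3 -m creep '[[0,0,0,0],[0,0,0,0],[0,0,0,0],[0,0,0,0]]' - 3
python3 -m creep '[[0,0,0,0],[0,0,0,0],[0,0,0,0],[0,0,0,0],[0,0,0,0],[0,0,0,0]]' -0.7
python3 -m creep '[[0,0,0,0],[0,0,0,0],[0,0,0,0],[0,0,0,0],[0,0,0,0],[0,0,0,0]]' -0.1
python3 - <<'E'
from h import *
F=[]
for i in range(10):
    im=snapshot('side')
    o=get_obs();F.append(o['contact_force'])
    if i==9: cv2.imwrite('pics/s5.png',im[:,:,::-1])
F=np.array(F);print(F.mean(0),F.std(0),o['position'],o['t'],o['width'])
a=cv2.imread('pics/s4.png');b=im[:,:,::-1]
g=np.hstack([cv2.convertScaleAbs(cv2.resize(x[135:255,310:390],None,fx=5,fy=5,interpolation=2),alpha=1.8,beta=10) for x in(a,b)])
cv2.imwrite('pics/v5.png',g)
E
```

```text
t: 15.45
position: [0.5044, 0.0134, 0.167]
tcp_rot: [[-0.993, -0.122, -0.002], [-0.122, 0.993, -0.001], [0.002, -0.001, -1.0]]
contact_force: [0.2, 0.7, -0.1]
width: 0.01
t: 16.05
position: [0.5044, 0.0134, 0.1669]
tcp_rot: [[-0.993, -0.121, -0.002], [-0.121, 0.993, -0.001], [0.002, -0.001, -1.0]]
contact_force: [0.2, -0.2, 0.2]
width: 0.0134
t: 16.65
position: [0.5044, 0.0134, 0.167]
tcp_rot: [[-0.993, -0.122, -0.002], [-0.122, 0.993, -0.001], [0.002, -0.001, -1.0]]
contact_force: [0.2, -0.3, -0.4]
width: 0.0397
[-0.05751355 -0.18964015  0.00339228] [0.2689152  0.31521368 0.52783175] [0.50440536 0.01338764 0.16697495] 17.15 0.0398038334468036
```

View pics/v5.png

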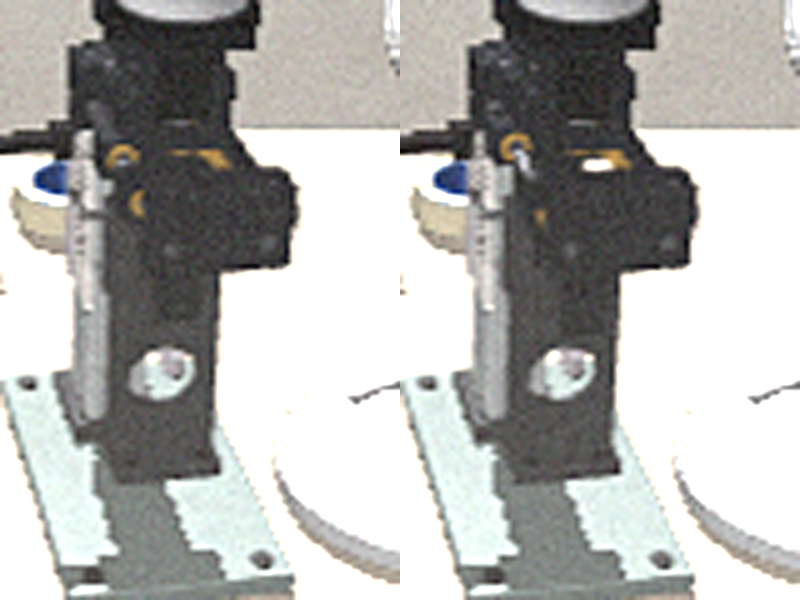

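The bracket sits in the same place before and after release. Retreat straight up.

```bash
python3 -m creep '[[0,0,-1,0],[0,0,-4,0],[0,0,-9,0],[0,0,-15,0],[0,0,-23,0],[0,0,-32,0],[0,0,-45,0],[0,0,-65,0],[0,0,-90,0],[0,0,-120,0],[0,0,-145,0],[0,0,-160,0],[0,0,-165,0],[0,0,-165,0]]'
python3 - <<'E'
from h import *
A=[snapshot('side').astype(float) for _ in range(8)]
m=np.mean(A,0); d=[np.abs(A[0]-A[-1])[140:260,300:400].mean()]; print('motion',d, 'noise ref',np.abs(A[0]-A[-1])[0:100,0:100].mean())
cv2.imwrite('pics/s6.png',m[:,:,::-1])
a=cv2.imread('pics/side0.png').astype(float);b=m[:,:,::-1]
o=get_obs();print(o['position'],o['t'])
w=lambda x:cv2.convertScaleAbs(cv2.resize(np.clip(x[145:220,305:355],0,255).astype(np.uint8),None,fx=8,fy=8,interpolation=1),alpha=1.6,beta=5)
cv2.imwrite('pics/v6.png',np.hstack([w(a),w(b)]))
E
```

```text
t: 18.55
position: [0.5051, 0.0135, 0.3331]
tcp_rot: [[-0.993, -0.122, -0.0], [-0.122, 0.993, -0.002], [0.0, -0.002, -1.0]]
contact_force: [-0.4, -0.3, -0.7]
width: 0.0398
motion [np.float64(3.1633055555555556)] noise ref 3.262
[0.5045445  0.01362504 0.33129949] 18.95[ WARN:0@11.708] global loadsave.cpp:1063 imwrite_ Unsupported depth image for selected encoder is fallbacked to CV_8U.
```

View pics/v6.png

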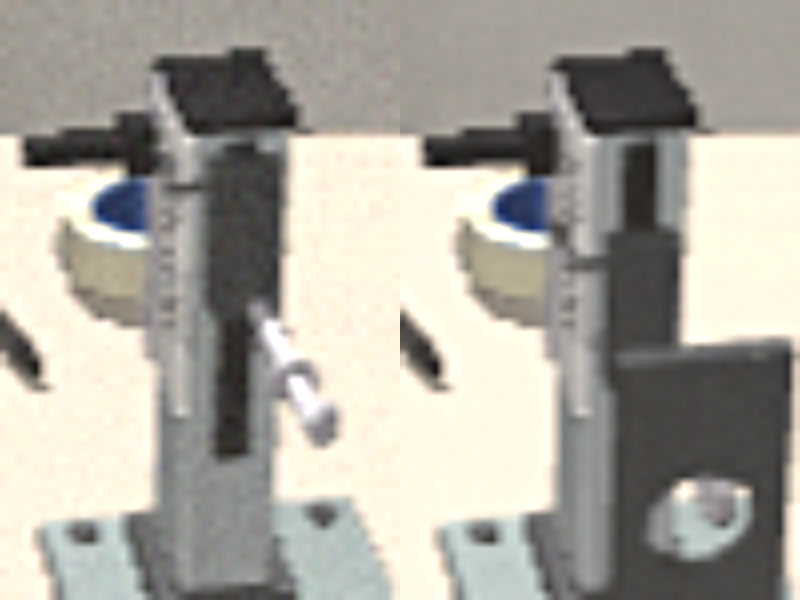

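Unloaded against loaded: the pointer stem on the column's left face has moved from crop row 187 to 264 (about 9.6 px), and the bracket hangs still. I'll measure it at subpixel precision, along with the tab.

```bash
python3 - <<'E'
from h import *
np.set_printoptions(precision=2,suppress=True)
a=cv2.imread('pics/side0.png',0).astype(float);b=cv2.imread('pics/s6.png',0).astype(float)
def prof(I,c0,c1,r0,r1): return I[r0:r1,c0:c1].mean(1)
for n,I,r0 in(('a',a,162),('b',b,172)): print(n,r0,prof(I,327,331,r0,r0+14))
def edge(I,c0,c1,r0,r1):
    g=-np.diff(prof(I,c0,c1,r0,r1)); g=np.clip(g,0,None); return r0+.5+(g*np.arange(len(g))).sum()/g.sum()
print('block top a', prof(a,333,338,158,170),'b',prof(b,333,338,168,182))
for z in(.185,.159,.155): print(z,proj('side',[.535,-.10,z]),proj('side',[.53,-.085,z]))
I=b; print('tab col px 309-317 rows 156-172', prof(I,309,318,155,173))
I=a; print('tab a', prof(I,309,318,155,173))
E
```

```text
a 162 [119.5  103.5   98.75  94.5   97.75  86.25  38.25  78.75  93.    93.25
  90.25  96.    97.5   95.5 ]
b 172 [ 94.5  104.25  99.25 100.25  99.25  54.    53.5   86.75  92.75  92.25
  88.    91.5   89.5   90.75]
block top a [34.  31.  20.  50.2 69.2 35.6 32.6 36.2 41.2 37.6 36.4 39. ] b [31.4 33.2 33.  33.8 34.2 32.  38.8 42.  39.2 38.8 40.2 39.6 38.8 39.4]
0.185 [[326.87 164.41]] [[329.26 166.75]]
0.159 [[326.65 173.08]] [[329.01 175.49]]
0.155 [[326.61 174.4 ]] [[328.97 176.82]]
tab col px 309-317 rows 156-172 [ 95.67  96.78  97.22  96.11  97.56 103.56  61.11  38.33  25.11  14.89
  37.33 158.11 162.33 160.78 152.56 144.22 143.44 136.67]
tab a [ 94.    93.78  95.    94.    95.56 102.11  60.    38.56  26.11  15.67
  36.44 153.78 159.11 158.44 150.67 142.67 139.33 134.44]
```

```bash
python3 - <<'E'
from h import *
np.set_printoptions(precision=4,suppress=True)
print('tab bottom edge',onplane('side',313,165.38,-.109,1))
t=cv2.imread('pics/top0.png',0).astype(int); print(t[190:210,354:372])
b=cv2.imread('pics/s6.png',0).astype(int); print(b[156:170,304:326])
E
```

```text
tab bottom edge [ 0.5718 -0.109   0.1787]
[[135 135 136 135 135 136 135 136 135 135 135 135 136 136 135 135 135 134]
 [135 135 135 136 135 135 136 135 136 136 134 136 136 135 135 135 135 135]
 [135 136 136 135 136 132 128 127 127 130 135 135 135 135 135 136 135 135]
 [135 135 135 135 132 106  74  75  67 100 132 135 136 135 136 136 136 135]
 [136 135 136 136 122  82  42  42  44  66 112 136 135 135 135 136 135 134]
 [135 135 136 135 125  85  41  43  43  66 112 135 136 135 135 137 135 135]
 [136 135 135 136 136 102  42  43  42  63 114 135 137 135 136 135 136 135]
 [135 135 135 136 136 102  41  43  44  51 105 135 136 134 135 135 136 135]
 [135 135 135 136 135 106  53  43  43  42 103 135 134 136 135 136 135 135]
 [135 135 135 135 136 111  62  43  43  44 100 133 135 136 137 136 135 136]
 [136 134 135 135 135 111  63  42  44  43  79 121 135 136 136 135 135 136]
 [135 135 136 135 135 113  67  42  42  43  66 112 135 134 137 136 135 135]
 [136 135 136 136 136 124  85  40  43  43  64 112 135 136 136 136 135 136]
 [135 136 135 137 136 136 101  42  42  43  50  99 132 136 133 134 136 135]
 [135 13
[... 1045 characters left out ...]
4  35  37  38  38  40  32  22
   24  18  36  85]
 [159 160 166 110  13  28  27  26  25  24  24  23  24  25  22  23  24  26
   20  20  37  88]
 [156 157 166 124  42  15  18  17  17  17  13  11  12  14  14  14  18  20
   25  20  38  68]
 [156 156 160 119  31   0   1  18  27  23  54  70  71  72  71  74  51  17
   22  19  35  88]
 [155 156 159 159 158 163 166 162 164 164 163 162 149 130 133 155 102  10
   15  13  49  75]
 [157 156 157 157 158 161 162 162 162 161 150 152 170 181 186 160  97  53
   67  90  95 101]
 [155 154 155 156 153 157 154 155 152 151 156 171 187 164 101  53  39  35
   38  75  99 102]
 [155 156 154 156 157 156 154 152 169 173 173 187 146  63  30  30  32  34
   42  72  91  87]]
```

```bash
python3 - <<'E'
from h import *
np.set_printoptions(precision=4,suppress=True)
e=onplane('top',361.1,192.7,.187);e2=onplane('top',362.0,201,.187);print(e,e2)
a=np.radians(6.9); p=e-np.array([np.cos(a),np.sin(a),0])*.012; print('tab pt',p)
o=get_obs();R=np.array(o['tcp_rot']);print(R.T@(np.r_[p[:2],.225]-o['position'])*1000)
E
```

```text
[ 0.586  -0.1147  0.187 ] [ 0.5602 -0.1163  0.187 ]
tab pt [ 0.5741 -0.1161  0.187 ]
[ -53.6453 -137.1788  106.1779]
```

```bash
python3 -m creep '[[-4,-10,0,0],[-12,-30,0,0],[-21,-54,0,0],[-31,-79,0,0],[-41,-104,0,0],[-48,-123,0,0],[-53,-135,10,0],[-54,-137,30,0],[-54,-137,55,0],[-54,-137,80,0],[-54,-137,94,0],[-54,-137,100,0],[-54,-137,100,0],[-54,-137,100,0]]' -1 20
python3 -m creep '[[0,0,4,0],[0,0,8,0],[0,0,12,0],[0,0,16,0],[0,0,19,0],[0,0,22,0],[0,0,22,0],[0,0,22,0]]'
```

```text
t: 20.35
position: [0.5751, -0.1161, 0.2323]
tcp_rot: [[-0.993, -0.122, -0.002], [-0.122, 0.993, -0.002], [0.002, -0.001, -1.0]]
contact_force: [-0.1, 0.8, 0.2]
width: 0.0004
t: 21.15
position: [0.575, -0.1161, 0.2102]
tcp_rot: [[-0.993, -0.122, -0.002], [-0.122, 0.993, -0.002], [0.002, -0.001, -1.0]]
contact_force: [-0.5, -0.3, -0.7]
width: 0.0005
```

```bash
python3 -m creep '[[0,0,2,0],[0,0,4,0],[0,0,6,0],[0,0,8,0],[0,0,8,0],[0,0,8,0]]'
python3 - <<'E'
from h import *
A=[snapshot('side').astype(float) for _ in range(4)]; b=np.mean(A,0)
cv2.imwrite('pics/s7.png',b[:,:,::-1].astype(np.uint8))
g=cv2.cvtColor(b.astype(np.uint8),cv2.COLOR_RGB2GRAY).astype(int)
print(g[158:176,300:332]); o=get_obs(); print(o['position'],o['contact_force'],o['t'])
w=cv2.convertScaleAbs(cv2.resize(b[130:205,285:360,::-1].astype(np.uint8),None,fx=8,fy=8,interpolation=1),alpha=1.6,beta=5)
cv2.imwrite('pics/v7.png',w)
E
```

```text
t: 21.75
position: [0.575, -0.1162, 0.2021]
tcp_rot: [[-0.993, -0.122, -0.002], [-0.122, 0.993, -0.001], [0.002, -0.001, -1.0]]
contact_force: [-0.8, 0.3, -0.6]
width: 0.0003
[[ 95  93  95  97  95  93 101  67  12  23  25  29  26  24  26  26  17  73
  106  99 102 100 101  92  87 131  94  15  32  36  33  36]
 [ 94  91  90  96  92  93 100  62  12  24  27  26  24  29  28  26  18  76
  105 103 108 110 108  99  93 103 118  74  27  40  36  39]
 [ 93  92  91  89  91  93  97 102  65  18  23  28  24  24  28  22  17  75
  113  72  25  29  32  41  75 100 137  97   7  18  22  23]
 [ 89  88  88  87  86  84  91  99  66  20  26  24  26  24  29  27  20  82
  121  73  14  14  18  16  40  88 110 116  72  15  22  27]
 [108 107 105 139 164 159 167 130  64  33  24  31  25  27  30  26  26  30
   36  25  20  25  21  21  38  89 105 123 154 124  85  93]
 [158 159 158 161 161 162 170 113  14  25  24  24  25  26  21  26  25  22
   22  22  23  25  25  19  39  91 110 115 122 101  89  92]
 [159 159 160 158 158 159 166 109   4  22  22  19  20  22  22  21  18  23
   22  18  23  26  24  19  39  66  98 115 113  94  88
[... 851 characters left out ...]
57 172 176 178 174 111  24
   27  34  31  33  44  73  99  81  85 115 110  95  89  93]
 [157 158 160 157 156 157 158 157 159 157 157 162 124 124 166 165 124  64
   28  30  26  30  46  65  70  92  77  92 110  92  88  97]
 [160 159 157 157 157 156 158 160 158 159 158 165 125  76 143 185 186 192
  151  86  41  22  37  49  43  44  84 122 117  92  94  90]
 [164 160 158 158 155 156 157 156 157 158 162 141 101  80  91 122 170 200
  199 198 195 176 147 111  52  44  89 127 114  91  70  42]
 [138 165 157 157 158 158 156 158 158 158 159 140  96  91  94  99 105 103
  113 125 170 185 175 131  67  62  91 130 116  95  69  39]]
[ 0.57501411 -0.11614275  0.20222914] [ 0.01859371 -0.11937982  0.57246225] 21.95
```

View pics/v7.png

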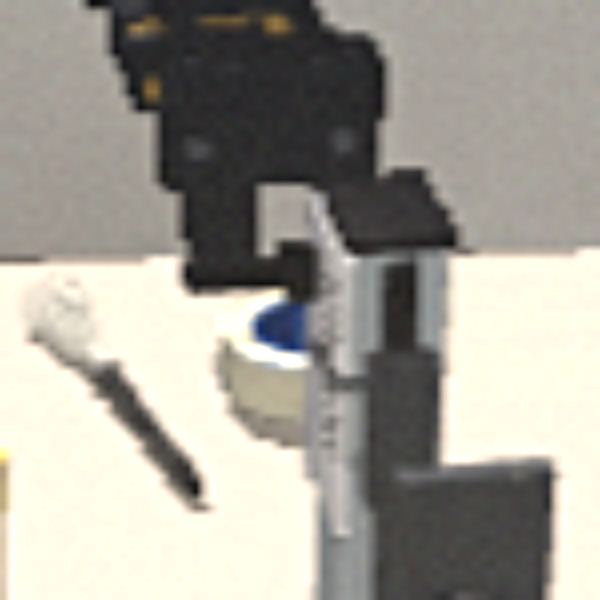

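The closed fingertips are pressing on the tab at about (311,166), and the pointer stem is at row 177.6. Line target is about 156.3 mm, so the TCP goes to about 0.1793.

```bash
python3 -m creep '[[0,0,1,0],[0,0,2.5,0],[0,0,4,0],[0,0,5.5,0],[0,0,7,0],[0,0,8.5,0],[0,0,10,0],[0,0,11.5,0],[0,0,13,0],[0,0,14.5,0],[0,0,16,0],[0,0,17.5,0],[0,0,19,0],[0,0,20,0],[0,0,21,0],[0,0,22,0],[0,0,22,0],[0,0,22,0]]'
python3 - <<'E'
from h import *
b=np.mean([snapshot('side').astype(float) for _ in range(6)],0)
cv2.imwrite('pics/s8.png',b[:,:,::-1].astype(np.uint8))
g=cv2.cvtColor(b.astype(np.uint8),cv2.COLOR_RGB2GRAY).astype(int)
print(g[166:182,304:333]); o=get_obs(); print(o['position'],o['contact_force'],o['t'])
E
```

```text
t: 23.75
position: [0.5748, -0.1162, 0.18]
tcp_rot: [[-0.993, -0.122, -0.002], [-0.122, 0.993, -0.001], [0.003, -0.001, -1.0]]
contact_force: [1.8, -0.0, 1.7]
width: 0.0003
[[158 158 166 132  51  20  27  29  28  26  28  20  22 104 142 149 166 160
  146 120  93  85  73 107 115  97  89  97  65]
 [157 158 166 130  49  17  25  28  28  29  26  24  33 150 197 132  46  38
   33  52  88 103 105 116 115  94  90  95  66]
 [157 159 165 146  79  18  24  27  28  29  27  23  41 116 113  48  13  15
   15  23  77 110  91 107 115  95  90  93  68]
 [158 159 166 149  90  34  27  27  25  28  27  23  28  34  30  17  25  24
   24  18  42  69  92 116 111  93  89  94  67]
 [158 158 167 113  18  21  28  26  29  25  23  23  24  22  21  25  23  26
   23  21  54  97  93 103 114  97  89  92  66]
 [159 159 168 109   3  19  25  27  25  27  23  25  22  23  21  23  25  23
   22  20  59  67  85 116 110  93  89  95  67]
 [158 158 168 128  43  14  16  19  18  19  14  14  12   9  10  14  19  20
   23  20  56 100  80  93 108  90  91  95  70]
 [158 159 164 121  31   0  20  34  28  28  79  93  79 117 116  69  32  16
   20 
[... 391 characters left out ...]
 75  41  39]
 [159 159 159 158 160 158 160 166 116  81 102 107 105 108 108 107 105 105
  104  92  94  85  54  59  59  50  44  39  39]
 [157 159 158 158 160 157 159 165 115  74 100 103 107 109 109 107 106 107
  106  94  95  78  49  61  48  57  52  36  41]
 [163 156 157 158 161 157 159 161 165 126  94 106 108 107 107 106 109 107
  108  95  94 106  89 102  96  85  68  36  38]
 [167 162 158 158 157 157 158 159 167 128  82 101 108 109 109 107 108 105
  100  90  94  88  94 117 106  93  67  34  40]
 [149 165 159 160 159 157 160 160 164 122  77  70  77 102 106 113 110 109
  106  90  92 106 107 116 102  92  67  35  41]]
[ 0.57476046 -0.11617183  0.18003693] [-0.20675602 -0.22866159  0.1059858 ] 24.05
```

```bash
python3 -m creep '[[0,0,0.3,0],[0,0,0.6,0],[0,0,0.6,0],[0,0,0.6,0],[0,0,0.6,0]]'
python3 -m creep '[[0,0,-1,0],[0,0,-3,0],[0,0,-8,0],[0,0,-16,0],[0,0,-30,0],[0,0,-50,0],[0,0,-75,0],[0,0,-100,0],[0,0,-120,0],[0,0,-130,0],[0,0,-130,0],[0,0,-130,0]]'
python3 - <<'E'
from h import *
b=np.mean([snapshot('side').astype(float) for _ in range(6)],0).astype(np.uint8)
t=snapshot('top'); cv2.imwrite('pics/t9.png',t[:,:,::-1]); cv2.imwrite('pics/s9.png',b[:,:,::-1])
g=cv2.cvtColor(b,cv2.COLOR_RGB2GRAY).astype(int)
print(g[168:182,304:333]); o=get_obs(); print(o['position'],o['contact_force'],o['t'])
w=lambda x,n,f:cv2.convertScaleAbs(cv2.resize(x[:,:,::-1],n,interpolation=f),alpha=1.6,beta=5)
cv2.imwrite('pics/v9.png',np.hstack([w(b[145:220,300:350],(400,600),1),w(b[140:320,280:400],(400,600),2)]))
E
```

```text
t: 24.55
position: [0.5748, -0.1162, 0.1795]
tcp_rot: [[-0.993, -0.122, -0.002], [-0.122, 0.993, -0.001], [0.003, -0.001, -1.0]]
contact_force: [0.1, -0.5, 2.3]
width: 0.0004
t: 25.75
position: [0.5748, -0.1159, 0.309]
tcp_rot: [[-0.993, -0.122, -0.003], [-0.122, 0.993, -0.001], [0.003, -0.001, -1.0]]
contact_force: [0.6, -0.3, -0.7]
width: 0.0007
[[155 155 156 157 159 162 163 166 166 162 171 185 197 169 103  47  29  33
   29  32  78 108  86 104 115  93  86  95  68]
 [156 155 158 166 149 129 134 113 113 113 107  98  71  49  33  22  29  33
   28  22  40  67  93 117 109  90  88  95  65]
 [156 159 163 119  45  41  44  40  40  42  39  39  33  36  40  41  33  27
   24  16  54  93  89 103 111  93  89  94  65]
 [155 158 165 106  16  34  31  31  30  25  23  22  22  22  27  25  26  27
   27  20  59  67  86 113 110  94  86  94  67]
 [156 158 166 124  42  17  18  20  22  20  21  14  14  14  14  19  19  25
   21  23  54  96  76  91 107  88  88  96  68]
 [155 157 160 120  33   0   3   7  17  24  45  72  85  83  58  37  23  19
   22  22  47  60  83 120 112  90  92  86  62]
 [157 156 159 158 161 16
[... 325 characters left out ...]
  72  42  37]
 [155 157 154 156 154 156 158 163 115  79 101 106 106 105 106 105 106 106
  105  93  93  90  70  66  58  51  44  42  39]
 [157 158 157 158 155 157 157 165 113  73 102 102 106 106 106 104 106 105
  106  93  93  76  54  62  48  57  53  36  40]
 [159 156 158 157 153 156 156 157 161 122  91 104 107 106 106 105 105 108
  108  91  92 106  88 102  96  84  66  34  42]
 [165 159 155 155 156 158 158 159 164 122  84 101 107 107 108 106 106 106
  101  88  92  88  91 114 101  94  65  34  40]
 [147 162 158 157 155 157 156 156 160 120  76  68  76  99 105 110 109 106
  103  88  95 105 104 115 101  91  66  35  39]]
[ 0.57489535 -0.11591246  0.30878432] [-0.62366123 -0.65330617 -0.51553573] 26.1
```

View pics/v9.png

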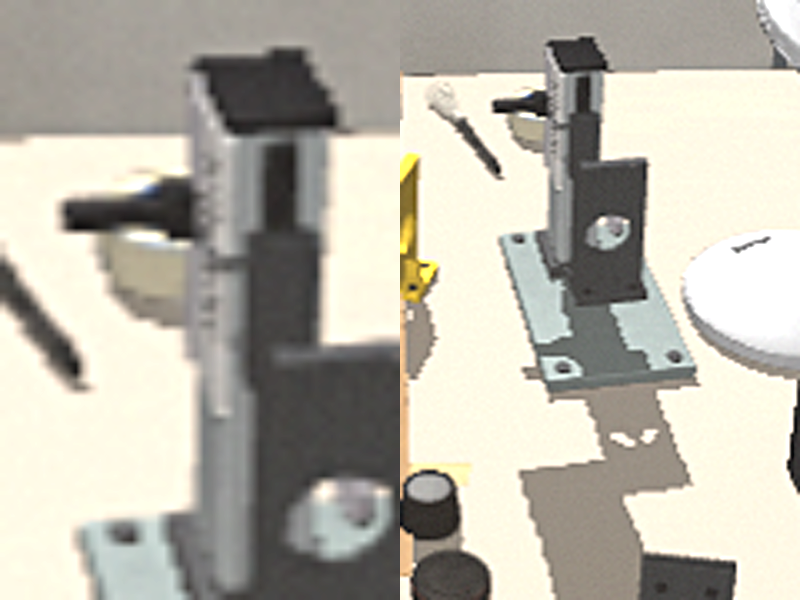

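```bash
python3 - <<'E'
from h import *
np.set_printoptions(precision=4,suppress=True)
def edge(f,P):
    I=cv2.imread(f'pics/{f}.png',0).astype(float); u,v=proj('side',P)[0]; c=int(round(u)); r=int(round(v))
    out=[]
    for k in range(c-7,c+8):
        p=I[r-7:r+8,k]; g=np.clip(np.diff(p),0,None); i=g.argmax(); s=slice(max(i-1,0),i+2)
        out.append(r-7+.5+(g[s]*np.arange(s.start,s.start+len(g[s]))).sum()/g[s].sum()-v)
    return (u,v),np.median(out),np.std(out)
a=np.radians(6.9); ey=np.array([-np.sin(a),np.cos(a),0]); C=np.array([.5044,.0134,0])
print('stand s1',edge('s1',np.array([.4655,.2385,0])))
for f,z in(('s3',.1046),('s4',.059),('s9',.059),('s9',.0564)): print(f,z,edge(f,C+ey*.025+[0,0,z]))
for p in([.572,-.109,.1787],[.572,-.109,.1547]): print(proj('side',p))
E
```

```text
stand s1 ((np.float64(369.36671648245965), np.float64(301.5705512427838)), np.float64(3.0621018184407376), np.float64(2.176669171651534))
s3 0.1046 ((np.float64(344.4858220444699), np.float64(216.36292033973734)), np.float64(-0.8629203397373431), np.float64(2.882612135977936))
s4 0.059 ((np.float64(343.7210252144322), np.float64(231.48837839013547)), np.float64(-0.9883783901354661), np.float64(0.5185300158821476))
s9 0.059 ((np.float64(343.7210252144322), np.float64(231.48837839013547)), np.float64(-0.9883783901354661), np.float64(0.4618526318430231))
s9 0.0564 ((np.float64(343.67816892128167), np.float64(232.3327937517622)), np.float64(-1.8327937517622104), np.float64(0.46185263184302316))
[[312.9324 165.3705]]
[[312.8538 173.3172]]
```

```bash
python3 - <<'E'
from h import *
G=lambda f:cv2.imread(f'pics/{f}.png',0).astype(int)
for f,r in(('side0',164),('s1',164),('s2',164),('s6',174),('s9',174)):
    print(f,r);print(G(f)[r:r+8,325:339])
E
```

```text
side0 164
[[ 52  78 112 113  93  77  64  56  40  34  28  28  33  44]
 [ 58  62  97 113 101  67  42  37  37  34  39  34  37  36]
 [ 62  63 105 116  99  71  51  41  43  43  39  41  40  32]
 [ 84  78 105 108  72  60  45  35  43  35  38  39  33  40]
 [ 66  41  38  38  33  44  38  34  39  37  39  34  33  36]
 [ 83  73  75  84  93  63  47  34  42  29  43  45  36  28]
 [101  91  94 114  94  70  42  37  39  38  36  41  41  39]
 [ 77  80 111 105  93  64  36  33  35  39  34  35  41  38]]
s1 164
[[ 52  97 124 118 107  80  73  52  41  36  33  27  35  45]
 [ 60  74 105 124 104  79  49  38  35  40  43  43  35  31]
 [ 71  71 112 123 114  83  50  34  46  41  44  40  49  38]
 [ 91  76 123 115  76  63  45  42  44  36  40  39  38  42]
 [ 78  43  38  45  39  36  37  41  40  37  37  42  47  42]
 [ 92  79  80 103 101  73  41  41  39  42  39  37  38  35]
 [110  97 108 120 108  72  35  38  39  36  40  38  40  40]
 [ 81  86 119 116 105  76  35  42  45  46  32  40  41  37]]
s2 164
[[ 58  92 122 116  99  77  72  57  40  42  28  33  23  20]
 [ 59  63 101 120  97  73  45  33  34  39  36  33  33  28]
 [ 69  67 11
[... 602 characters left out ...]
8  56  50  36  39  40  40  40  41  40  36]
 [106  87 100  96  84  67  38  39  41  40  37  40  40  35]
 [ 88  89 115 102  92  62  34  40  38  38  39  42  37  34]
 [104 106 114 100  90  65  35  40  40  40  38  40  39  34]]
s9 174
[[ 53  87 124 113  90  69  41  36  37  38  38  36  36  34]
 [ 74  98 123 115  93  69  37  37  41  42  45  43  41  38]
 [ 85  57 108 119  96  71  41  37  37  40  39  40  39  35]
 [ 90  70  66  58  50  44  41  39  40  40  38  38  39  34]
 [ 76  54  61  48  57  53  35  39  39  39  41  40  39  37]
 [105  87 102  95  84  66  33  42  39  39  39  39  40  36]
 [ 88  90 114 100  93  64  34  40  41  39  39  42  38  36]
 [105 103 114 101  91  65  35  38  39  40  39  43  41  32]]
```

```bash
python3 -c "
from h import *
o=get_obs();print(o['t'],abs(o['joint_velocities']).max());print(close_job())"
```

```text
26.1 0.0045420461595179
the job is handed in; nothing more can be done
None
```

The eye bracket is hanging by its eye in the hook seat, and the black marker has been pushed down so its line should be level with the pointer. I handed the job in at 26.1 s with the arm clear and touching nothing.

- **Release:** I let go with about 0.2 N on the wrist, near the empty-gripper reading. The bracket looked the same in the pictures just before and after. The pointer did not move between the later pictures.
- **Scale reading:** The pointer sank 28.2–28.8 mm by camera, and about 29 mm from the roughly 5.8 N weight. The bracket's height in the grip suggested only about 26 mm. The camera showed no slip while lowering, so I put that gap down mostly to a small slip in the grip just after lifting, and did not settle it.
- **Marker:** From the arm's position, the line is at about 156.5 mm, against a pointer height of 156.2–156.8 mm. Reading the tab directly by camera puts the line about 2 mm higher. I went with the arm, because the camera also read slightly high on the bracket while it stood on the table. I did not see the line and the pointer level in one direct view.

I touched nothing else; the last side picture shows nothing disturbed around the scale. I saved a final overhead picture but did not view it.

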